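# Put the grinder drive into third gear

## Task

Put the bench grinder drive into third gear: push its red-knobbed gear lever across to the right along the neutral channel, then forward, away from you, until it is fully home in the third slot (far right, marked with three dots), keeping it out of the other slots. Push it gently with the fingertips or the outside of the fingers, without gripping it. Leave the stomper, the spice jar and the grinder plate where they stand, and finish clear of everything.

Things in the scene. Friction and masses are not known exactly. Their poses are not given: they have to be found in the camera images.
- drive: White grinder drive (gearbox), fixed, 190 x 160 mm, 108 mm high, yawed up to 0.45 rad. Origin: centre of its underside, on the table. Local x = forward (away from the robot), y = left, z up. A round hub stands out about 21 mm from its front (-x) face. On top, an aluminium plate (112 x 110 mm) with an H-shaped gate for the red-knobbed lever.
- gate_mid (a point): Middle of the H gate, local (0, 0, 108) mm, on the plate's upper face. Slots 16 mm wide run along local x on y = +23 (left) and y = -23 mm (right), from x = -31 to +31; the neutral channel, 16 mm wide, joins them along y at x = 0. Black dots count the gears: first = forward left, second = back left, third = forward right, fourth = back right.
- third_slot (a point): Where the lever's shaft passes the plate's upper face when fully home in third: local (26, -23, 108) mm of the drive, near the forward end of the right-hand slot; three dots lie just beyond it.
- gear_knob (a point): Centre of the red ball knob (36 mm) on a 10 mm steel lever. The pivot is at drive local (0, 0, 30) mm, 175 mm below the knob. Knob in the drive's frame (mm): x = 175 sin f, y = -175 cos f sin a, z = 30 + 175 cos f cos a, with a = gear_across, f = gear_forward. Nothing springs back: it stays where left; about 2 to 4 N at the knob moves it.
- gear_across (a joint): Tilt of the lever across, rad: 0 upright, positive to the right (drive's -y). The gate stops it at about -0.33 (left) and +0.33 (right); it can enter the right-hand slots only above about +0.26. It starts in the neutral channel, anywhere from -0.31 to +0.05.
- gear_forward (a joint): Tilt of the lever forward, rad: 0 is neutral, positive forward (drive's +x). The neutral channel leaves it about +-0.04 of play; the slot ends stop it at about +0.32 and -0.32. Starts at 0.
- stomper_mid (a point): Centre, half-way up, of a white stomper (pestle) standing upright, diameter 63 mm, 161 mm tall, loose, left of the drive. Bystander.
- spice_mid (a point): Centre, half-way up, of a spice jar with a red lid standing upright, diameter 44 mm, 98 mm tall, loose, right of the drive. Bystander.
- plate_mid (a point): Centre of a perforated steel grinder plate lying flat, diameter 62 mm, 8 mm thick, loose, left of the drive. Bystander.
Things that resemble listed ones, but are neither listed nor needed, are in the scene too. What is shaped like the part that bears stomper_mid but blue or yellow is not meant.

How it is judged:
By the outcome, as a careful person would: the job done as asked, in the order asked, and still so for the second after the job is handed in, with the robot touching nothing.
It also fails if it takes over 38 s, if anything falls off the work surface, if the arm or the gripper's body presses on something with over 40 N, if the wrist force passes 120 N, or if a joint passes its speed limit or range.

## Robot

A 6-joint arm with a two-finger parallel gripper is mounted at the origin on a cart in front of the work surface, level with it; the furniture and walls round the work are solid. World frame = base frame: x ahead of the robot, y to its left, z up, the work surface at z = 0. Lengths are in mm, angles in rad, forces in N, time in s.
With the tool pointing down it reaches from about 400 to 925 mm from the base axis. Payload 12.5 kg.
Tool frame: the origin (TCP) lies midway between the tips of the shut fingers; the grasp point (between the pads) lies 19 mm behind it (env.tcp_to_grasp is the distance from the TCP to the grasp point, in mm); z points along the fingers, y is the line along which they close (so a half turn about z gives the same grasp; the last joint's range is limited). The gripper opens to 95 mm and grips with 3 to 60 N. Pads are 20 mm wide; open, the fingers measure 119 mm over their backs; the gripper's body (75 mm by 180 mm) begins 59 mm behind the grasp point.
Start: joints at [-1.232, 0.491, 1.559, -0, 1.092, -0.106], TCP at [268.948, -564.193, 214.661] pointing down, gripper open.
Joint ranges: [-3.1, 3.1], [-0.84, 2.19], [0.05, 2.79], [-1.13, 4.28], [0.06, 2.93], [-2.69, 2.69]. Speed limits (rad/s): [2.22, 2.22, 2.79, 3.14, 3.14, 3.14].

## Interface

Orientations are given as [roll, pitch, yaw] about the fixed x, y, z axes, in that order (R = Rz(yaw) Ry(pitch) Rx(roll)).
In Python, from cell import env gives the robot as it stands. The module is installed in compiled form; this text tells all that it offers.
- The arm moves only by the tool step_arm, never from a script. Its argument "plan" is a list that holds one entry, the list of rows, each a list of 5 numbers: the shift along the tool's x, y, z in mm, then the turn about the tool's z in degrees, then the opening, from -1 (shut) to 1 (fully open). A call has 1 to 8 rows; each row is the pose to reach, as a shift and turn from the pose commanded when the call began, along the tool's axes at that moment; what a row does not reach only later rows make up. A row lasts 1/12 s, in which the tool goes at most 41.7 mm and 7.16 degrees, less where a joint would pass 70% of its speed; a pose out of reach is approached as far as the arm can. A call with a gripper value outside its range is refused whole. The fingers move at their own pace and stop on an object; the grip force is fixed at half the most. Time passes only in rows, so rows that repeat a pose let the fingers close. It gives the time, the measured TCP pose, the force, the opening and the grip force at its end, in the units of the state.
- env.state(): the state, without advancing time (a new reading comes with each control period).
- env.read_camera(name): name is "scene" or "top" or "wrist"; returns the picture (420x560x3 uint8, blue, green, red); there is no depth.
- env.get_calibration(name): a dict with "K" (3x3 intrinsics, pixels), "D" ([k1, k2, p1, p2, k3] as OpenCV has them; the pictures are not rectified), "extrinsics" (4x4, takes a point from world to camera coordinates). Camera axes: x right, y up, looking along -z (the intrinsics and any distortion apply to the point x, -y, -z); pixel columns grow to the right and rows downward; lengths in mm; the calibration is good to about 2 mm. A picture is of the moment at which its call begins: read the wrist's pose just before it. get_calibration takes no time and is no camera call; for the wrist camera it gives the pose at the moment of the call.
- env.job_done(): hands the job in; it is judged then, once.
The state is a dict: "t": time; "joints": joint angles; "qvel": joint speeds; "tau": joint torques, N m; "eef_pos": TCP position; "tcp_rot": TCP orientation; "ft_force": force on the tool from outside, world axes, zero at the start; "moment": the same for the moment, N m; "opening": opening from 0.0 (shut) to 1.0 (fully open); "grip_force": force on a finger pad.
Only numpy, scipy, OpenCV 4.12 (cv2) and the standard library are available. Lean on these libraries where they do the work, as an engineer would, in place of code of your own. Each camera call takes 0.05 s, during which the arm holds its last target. There are 200 camera calls.

## Working session

There is one attempt and no reset: what is moved stays moved. The work goes in short steps, Python scripts to look and compute and a tool call to move; the robot and the scene stay as the last step left them, time stands still between calls to the robot, and variables do not carry over. Pictures are saved under pics/ and viewed, at most 10 in all, crops included, and the job is handed in when it is done.

Besides the shell and the picture viewer there is one more tool, called after "Request:" as name(argument=value, ...) on one line, values as JSON. step_arm: Moves the arm, as the interface text tells. Its arguments: {"type":"object","properties":{"plan":{"type":"array"}},"required":["plan"]}

```bash
mkdir -p pics
cat > h.py <<'E'
import numpy as np, cv2
from cell import env
def shot(n,f):
    c=env.get_calibration(n); im=env.read_camera(n); cv2.imwrite('pics/'+f,im); return im,c
def ray(c,uv):
    p=cv2.undistortPoints(np.array([[uv]],float),np.array(c['K']),np.array(c['D'],float))[0,0]
    E=np.array(c['extrinsics']);R,t=E[:3,:3],E[:3,3]
    d=R.T@np.array([p[0],-p[1],-1]); return -R.T@t, d/np.linalg.norm(d)
def onz(c,uv,z):
    o,d=ray(c,uv); return o+d*(z-o[2])/d[2]
def tri(l):
    A=0;b=0
    for c,uv in l:
        o,d=ray(c,uv);P=np.eye(3)-np.outer(d,d);A=A+P;b=b+P@o
    return np.linalg.solve(A,b)
def proj(c,p):
    E=np.array(c['extrinsics']);q=E[:3,:3]@np.array(p,float)+E[:3,3];q=q*[1,-1,-1]
    return cv2.projectPoints(q.reshape(1,3),np.zeros(3),np.zeros(3),np.array(c['K']),np.array(c['D'],float))[0].ravel()
E
python3 - <<'E'
from h import *
a,_=shot('scene','s0.png');b,_=shot('top','t0.png')
for n in('scene','top'):
  o,d=ray(env.get_calibration(n),(280,210));print(n,o,d)
print(env.state())
E
```

```text
scene [ 111.03855524 -489.46640535 1007.42608869] [ 0.34911294  0.60158489 -0.71848157]
top [ 474.43682952  260.31482773 1216.80196862] [ 0.06342857  0.00698823 -0.99796191]
{'t': 0.1, 'joints': array([-1.23155654e+00,  4.91492982e-01,  1.55932378e+00, -3.43401631e-06,
        1.09171036e+00, -1.05587404e-01]), 'qvel': array([ 0.00011566, -0.00275582, -0.00256647, -0.00073188,  0.00040132,
       -0.00114694]), 'tau': array([ 4.68260521e-03, -6.13619542e+01, -2.58605933e+01,  6.94546988e-02,
        4.70242719e-02, -7.30637362e-05]), 'eef_pos': array([ 268.90343832, -563.9893323 ,  214.14639232]), 'tcp_rot': array([-3.14066307e+00, -9.54552889e-05,  4.44828729e-01]), 'ft_force': array([-0.89522997,  0.18709135,  0.70114479]), 'moment': array([-0.01661828, -0.08327679, -0.00437109]), 'grip_force': 0.0, 'opening': 0.999429067123062}
```

View pics/s0.png

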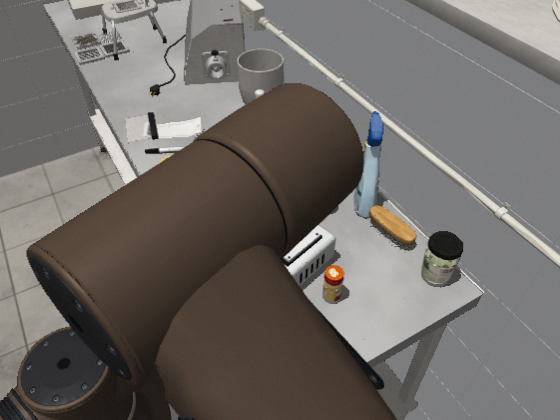

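View pics/t0.png

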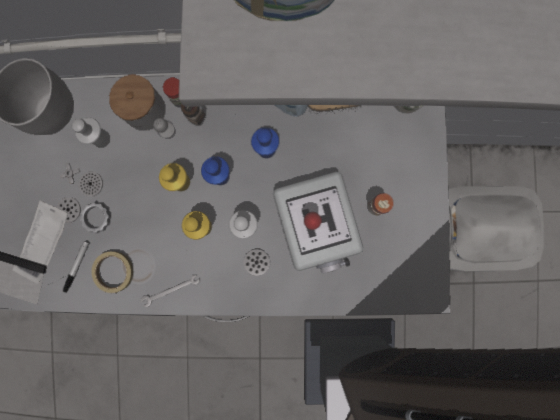

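The top view shows the drive at about (318,221), its knob at (313,220), the white stomper at (243,223) among blue and yellow ones, the spice jar at (383,204) and the plate at (257,262). The arm hides the drive in the scene view. I'll enlarge the top view and measure.

Run:
```python
from h import *
im=cv2.imread('pics/t0.png');c=env.get_calibration('top')
x0,y0=225,165
cv2.imwrite('pics/t0c.png',cv2.resize(im[y0:y0+115,x0:x0+150],None,fx=5,fy=5,interpolation=cv2.INTER_CUBIC))
h=cv2.cvtColor(im,cv2.COLOR_BGR2HSV)
red=(((h[...,0]<8)|(h[...,0]>172))&(h[...,1]>150)&(h[...,2]>60)).astype(np.uint8)
n,l,s,ce=cv2.connectedComponentsWithStats(red)
for i in range(1,n):
  if s[i,4]>15: print(s[i],ce[i],onz(c,ce[i],203))
# body outline
w=((h[...,1]<40)&(h[...,2]>170)).astype(np.uint8)
w=cv2.morphologyEx(w,cv2.MORPH_CLOSE,np.ones((9,9)))
for k in cv2.findContours(w,cv2.RETR_EXTERNAL,cv2.CHAIN_APPROX_NONE)[0]:
  if cv2.contourArea(k)>2500:
    r=cv2.minAreaRect(k);print(r);B=np.array([onz(c,p,108) for p in cv2.boxPoints(r)]);print(B,B.mean(0))
    e=B[1]-B[0];print(np.arctan2(e[1],e[0]),[np.linalg.norm(B[i]-B[i-1]) for i in range(4)])
for nm,uv,z in(('stomper',(243,223),80),('spice',(383,204),98),('plate',(257,262),8)):print(nm,onz(c,uv,z))
```

```text
stomper [518.11276487 350.20813361  80.        ]
spice [558.01319921  42.14293729  98.        ]
plate [429.32398368 322.99194391   8.        ]
```

View pics/t0c.png

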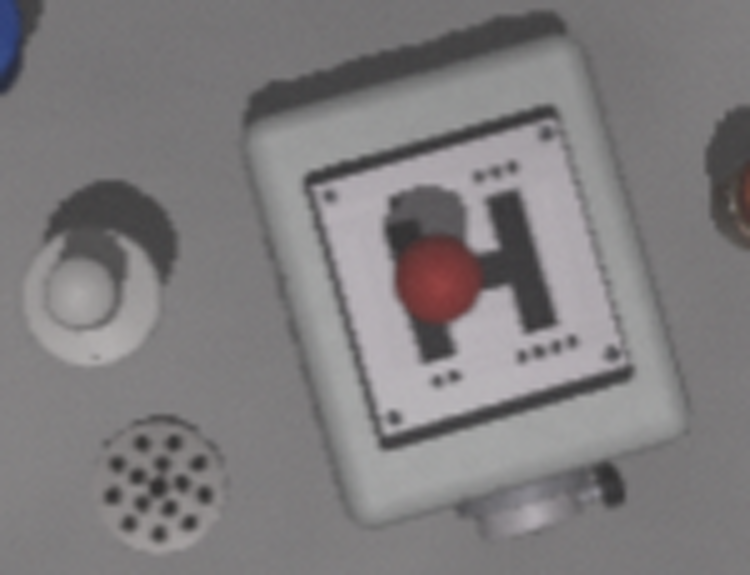

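The crop shows the gate's plate corners at about (308,180), (555,112), (632,372) and (383,445). Three dots sit beyond the top-right slot, so forward right is third. The knob is at (438,279), leaning left in neutral. Next I'll measure from these points.

Run:
```python
from h import *
im=cv2.imread('pics/t0.png');c=env.get_calibration('top')
f=lambda u,v:((u+.5)/5-.5+225,(v+.5)/5-.5+165)
P=np.array([onz(c,f(*p),108) for p in((308,180),(555,112),(632,372),(383,445))])
print(P.mean(0)); 
fw=(P[0]+P[1]-P[2]-P[3])[:2]/2; lf=(P[0]+P[3]-P[1]-P[2])[:2]/2
print(np.linalg.norm(fw),np.linalg.norm(lf),np.arctan2(fw[1],fw[0]),np.arctan2(-lf[0],lf[1]))
for p in((507,195),(541,330),(497,172)):print(onz(c,f(*p),108))
sub=im[165:280,225:375].astype(int)
m=((sub[...,2]>sub[...,1]+40)).astype(np.uint8)
n,l,s,ce=cv2.connectedComponentsWithStats(m)
yaw=(np.arctan2(fw[1],fw[0])+np.arctan2(-lf[0],lf[1]))/2
R=np.array([[np.cos(yaw),-np.sin(yaw)],[np.sin(yaw),np.cos(yaw)]]);O=P.mean(0)[:2]
for i in range(1,n):
  if s[i,4]>15:
    k=onz(c,ce[i]+[225,165],203);print(s[i],k,R.T@(k[:2]-O))
for nm,q in(('right',(0,-57)),('third',(55,-54)),('left',(0,60))):print(nm,O+R@np.array(q))
```

```text
[523.08471275 184.95234524 108.        ]
118.0158963067031 111.61455747339076 0.2753823506410128 0.27284401514909296
[558.46758663 168.58730441 108.        ]
[500.04913697 154.35242939 108.        ]
[568.45960711 172.83425402 108.        ]
[ 80  49  16  15 189] [517.08378718 203.79249874 203.        ] [-0.67698082 19.76117882]
right [538.51423286 130.08040424]
third [590.64876259 147.85653457]
left [506.84311264 242.71228314]
```

Request:
step_arm(plan=[[[0,0,-40,0,-1],[20,-20,-80,0,-1],[50,-55,-90,0,-1],[80,-85,-90,0,-1],[108,-120,-90,0,-1],[135,-150,-90,0,-1],[160,-180,-90,0,-1],[188,-213,-90,0,-1]]])

```text
t: 0.77
eef_pos: [343.8, -300.8, 304.5]
tcp_rot: [-3.141, 0.0, 0.444]
ft_force: [0.6, 0.2, -0.1]
opening: 0.495
grip_force: 0.0
```

Request:
step_arm(plan=[[[25,-30,0,0,-1],[50,-60,0,0,-1],[78,-90,0,0,-1],[105,-120,0,0,-1],[130,-150,0,0,-1],[155,-175,0,0,-1],[175,-200,0,0,-1],[188,-213,0,0,-1]]])

```text
t: 1.43
eef_pos: [421.9, -26.9, 304.6]
tcp_rot: [-3.141, -0.0, 0.447]
ft_force: [-1.3, 0.5, -0.1]
opening: 0.006
grip_force: 0.0
```

Request:
step_arm(plan=[[[25,-30,0,0,-1],[50,-60,0,0,-1],[78,-90,0,0,-1],[105,-120,0,0,-1],[130,-150,0,0,-1],[155,-175,0,0,-1],[175,-200,0,5,-1],[188,-213,0,9.8,-1]]])

```text
t: 2.1
eef_pos: [500.0, 246.6, 304.0]
tcp_rot: [-3.141, 0.001, 0.272]
ft_force: [-1.4, 0.3, 0.2]
opening: 0.008
grip_force: 0.0
```

Request:
step_arm(plan=[[[0,0,0,0,-1],[0,0,0,0,-1]]])

```text
t: 2.27
eef_pos: [499.7, 244.0, 303.9]
tcp_rot: [3.141, 0.001, 0.277]
ft_force: [-0.4, -0.3, 0.2]
opening: 0.003
grip_force: 0.0
```

Run:
```python
from h import *
s=env.state();print(s['eef_pos'],s['tcp_rot'])
a,c=shot('scene','s1.png');w,cw=shot('wrist','w1.png')
k=[517.1,203.8,203]
print(proj(c,k),proj(cw,k),proj(cw,s['eef_pos']))
cv2.imwrite('pics/sw1.png',np.hstack([cv2.resize(a,(400,300)),cv2.resize(w,(400,300))]))
```

```text
[499.70792088 244.02494017 303.87320011] [3.14129231e+00 1.41037198e-03 2.76586625e-01]
[281.39380186 202.31136167] [336.37161799 203.95091073] [278.22565355 271.38097689]
```

View pics/sw1.png

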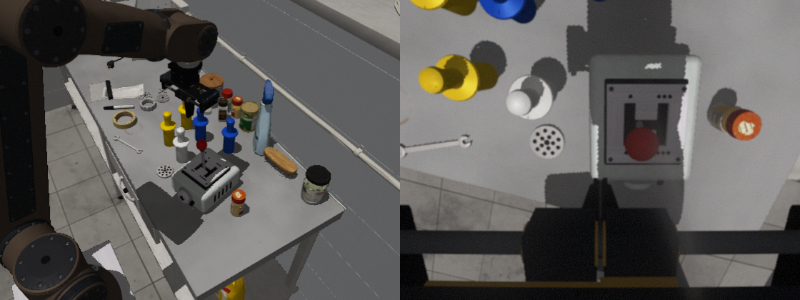

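Scene shows the knob at about (281,204) and wrist shows it at about (339,202), both as predicted. I'll triangulate it.

Run:
```python
from h import *
L=[]
for n,f,g in(('top','t0.png',(313,220)),('scene','s1.png',(281,203)),('wrist','w1.png',(338,202))):
  im=cv2.imread('pics/'+f).astype(int)
  m=(im[...,2]>im[...,1]+35)&(im[...,2]>im[...,0]+35); m=m.astype(np.uint8)
  n_,l,s,ce=cv2.connectedComponentsWithStats(m)
  i=l[g[1],g[0]];x,y,w,h,A=s[i]; uv=(x+w/2-.5,y+h/2-.5);print(n,s[i],uv);L.append((env.get_calibration(n),uv))
k=tri(L);print(k,[proj(c,k)-uv for c,uv in L])
y=.274;R=np.array([[np.cos(y),-np.sin(y)],[np.sin(y),np.cos(y)]])
O=np.array([523.1,185]);print('knob local',R.T@(k[:2]-O));s=env.state();print('tcp local',R.T@(s['eef_pos'][:2]-O),s['eef_pos'][2])
```

```text
top [305 213  16  16 200] (np.float64(312.5), np.float64(220.5))
scene [275 195  15  15 168] (np.float64(282.0), np.float64(202.0))
wrist [ 316  180   38   43 1061] (np.float64(334.5), np.float64(201.0))
[518.55532596 204.28181159 202.4351537 ] [array([-0.4666986 , -0.30120731]), array([-0.16759926,  0.13217784]), array([1.14280203, 0.59957369])]
knob local [ 0.84221624 19.79224576]
tcp local [-6.89207545 61.97756568] 304.3822727628515
```

Request:
step_arm(plan=[[[7,-3,35,0,-1],[7,-3,70,0,-1],[7,-3,100,0,-1],[7,-3,116,0,-1],[7,-3,116,0,-1],[7,-3,116,0,-1]]])

```text
t: 2.87
eef_pos: [506.0, 247.4, 188.9]
tcp_rot: [3.141, 0.001, 0.273]
ft_force: [-0.2, 0.0, 0.5]
opening: 0.005
grip_force: 0.0
```

Request:
step_arm(plan=[[[0,8,0,0,-1],[0,16,0,0,-1],[0,24,0,0,-1],[0,32,0,0,-1],[0,40,0,0,-1],[0,48,0,0,-1],[0,48,0,0,-1]]])

```text
t: 3.45
eef_pos: [519.4, 200.6, 188.8]
tcp_rot: [3.141, -0.0, 0.273]
ft_force: [0.4, 0.0, -0.2]
opening: 0.003
grip_force: 0.0
```

```bash
cat >> h.py <<'E'
def knob(tag):
  L=[]
  for n in('top','scene','wrist'):
    im,c=shot(n,f'{n}_{tag}.png');im=im.astype(int)
    m=((im[...,2]>im[...,1]+35)&(im[...,2]>im[...,0]+35)).astype(np.uint8)
    n_,l,s,ce=cv2.connectedComponentsWithStats(m)
    g=proj(c,[525,165,200])
    for i in range(1,n_):
      x,y,w,h,A=s[i]
      uv=np.array((x+w/2-.5,y+h/2-.5)); q=onz(c,uv,198)-[530,165,198]
      if A>60 and np.hypot(q[0],q[1])<80: print(n,s[i],loc(onz(c,uv,198)));L.append((c,uv))
  s=env.state();print('tcp',loc(s['eef_pos']),s['eef_pos'][2],s['ft_force'])
def loc(p):
  y=.274;R=np.array([[np.cos(y),-np.sin(y)],[np.sin(y),np.cos(y)]]);return R.T@(p[:2]-np.array([523.1,185]))
E
python3 -c "
from h import *
knob('a')
a=cv2.imread('pics/scene_a.png');b=cv2.imread('pics/wrist_a.png')
cv2.imwrite('pics/a.png',np.hstack([cv2.resize(a[140:320,200:440],(400,300)),cv2.resize(b,(400,300))]))"
```

```text
scene [284 201  15  16 182] [ 3.80171551 -6.56655156]
wrist [ 464  188   71   58 2226] [ 32.81178616 -82.78286038]
wrist [ 303  249   73   42 2315] [  6.56050504 -11.02336593]
tcp [ 0.45118303 17.32567628] 188.40109213383732 [-0.06773356 -0.37426232 -0.12947468]
```

View pics/a.png

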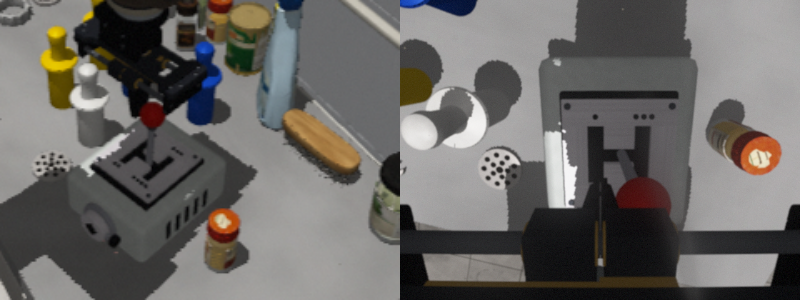

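The knob is moving right in the channel, at about local y -10. I'll keep pushing.

Request:
step_arm(plan=[[[0,7,0,0,-1],[0,14,0,0,-1],[0,21,0,0,-1],[0,28,0,0,-1],[0,34,0,0,-1],[0,38,0,0,-1],[0,38,0,0,-1]]])

```text
t: 4.18
eef_pos: [529.5, 164.5, 188.6]
tcp_rot: [3.141, 0.0, 0.273]
ft_force: [0.3, 0.3, 0.3]
opening: 0.002
grip_force: 0.0
```

```bash
python3 -c "
from h import *
knob('b')"
```

```text
scene [296 211  15  16 191] [ -0.30416953 -47.43123218]
wrist [ 300  244   69   47 2470] [  7.95294802 -46.44079168]
tcp [  0.64518754 -20.60618852] 188.7106632308641 [ 1.47102106  0.12067253 -0.71058878]
```

Request:
step_arm(plan=[[[0,3,0,0,-1],[0,6,0,0,-1],[0,8,0,0,-1],[0,8,0,0,-1]]])

```text
t: 4.67
eef_pos: [531.4, 157.5, 188.6]
tcp_rot: [3.142, 0.0, 0.274]
ft_force: [0.8, 0.0, 0.0]
opening: 0.003
grip_force: 0.3
```

```bash
python3 -c "
from h import *
knob('c')"
```

```text
scene [298 213  15  16 191] [ -1.72899591 -54.76943708]
wrist [ 299  243   68   48 2532] [  8.1972257  -53.52857691]
tcp [  0.63457955 -28.58755101] 188.6797181442385 [-0.83165986 -0.15954284  0.73098814]
```

Request:
step_arm(plan=[[[0,-20,0,0,-1],[-15,-22,0,0,-1],[-45,-22,4,0,-1],[-45,-10,8,0,-1],[-45,23,8,0,-1],[-45,23,8,0,-1],[-45,23,8,0,-1]]])

```text
t: 5.4
eef_pos: [494.8, 122.4, 180.7]
tcp_rot: [3.141, -0.0, 0.272]
ft_force: [0.0, -0.2, 0.3]
opening: 0.004
grip_force: 0.0
```

```bash
python3 -c "
from h import *
knob('d')
a=cv2.imread('pics/scene_d.png')
cv2.imwrite('pics/d.png',cv2.resize(a[140:320,200:440],(720,540)))"
```

```text
wrist [ 244  150   84   84 5437] [  1.76939673 -53.8875768 ]
tcp [-44.31941239 -51.08432505] 180.61067608415652 [-0.54471623  0.05841475 -0.88001427]
```

View pics/d.png

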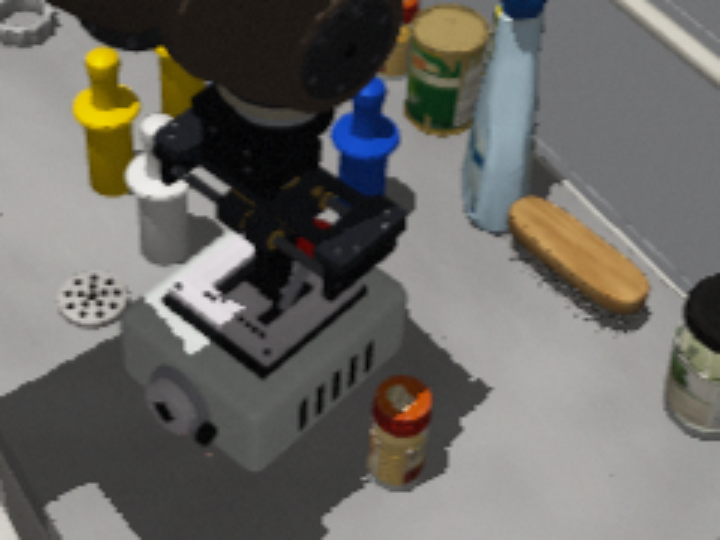

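The view shows the finger behind the knob, with the lever at the right end of the channel and the bystanders unmoved. Now I'll push forward.

Request:
step_arm(plan=[[[8,0,0,0,-1],[15,0,0,0,-1],[22,0,0,0,-1],[29,0,0,0,-1],[36,0,0,0,-1],[42,0,0,0,-1],[42,0,0,0,-1]]])

```text
t: 6.13
eef_pos: [535.7, 135.2, 180.3]
tcp_rot: [-3.142, -0.0, 0.274]
ft_force: [-0.5, 0.0, 0.5]
opening: 0.004
grip_force: 0.4
```

```bash
python3 -c "
from h import *
knob('e')"
```

```text
wrist [ 244  184   80   81 5031] [ 29.47231609 -53.11362836]
tcp [ -2.40369485 -51.49074381] 180.46863440487851 [0.09069556 0.10877999 0.02550226]
```

Request:
step_arm(plan=[[[6,0,0,0,-1],[12,0,0,0,-1],[17,0,0,0,-1],[21,0,0,0,-1],[23,0,0,0,-1],[23,0,0,0,-1]]])

```text
t: 6.78
eef_pos: [557.2, 141.1, 180.4]
tcp_rot: [3.141, 0.0, 0.274]
ft_force: [-1.2, -0.4, -0.0]
opening: 0.005
grip_force: 0.6
```

Request:
step_arm(plan=[[[2,0,0,0,-1],[4,0,0,0,-1],[4,0,0,0,-1]]])

```text
t: 7.03
eef_pos: [560.6, 142.2, 180.5]
tcp_rot: [-3.142, 0.001, 0.274]
ft_force: [-3.0, 0.4, -2.0]
opening: 0.002
grip_force: 1.2
```

```bash
python3 -c "
from h import *
knob('f')"
```

```text
scene [317 209  10   9  62] [ 41.60176565 -66.13248772]
wrist [ 241  184   78   78 4667] [ 56.78876008 -51.3724762 ]
tcp [ 24.46417335 -51.40887474] 180.58509307285732 [-2.40722677 -0.43863099 -1.95630129]
```

Request:
step_arm(plan=[[[1,0,0,0,-1],[2,0,0,0,-1],[2,0,0,0,-1]]])

```text
t: 7.43
eef_pos: [561.8, 142.5, 180.3]
tcp_rot: [-3.142, 0.002, 0.274]
ft_force: [-6.0, -1.8, -1.3]
opening: 0.003
grip_force: 3.2
```

Request:
step_arm(plan=[[[1,0,0,0,-1],[2,0,0,0,-1],[2,0,0,0,-1]]])

```text
t: 7.68
eef_pos: [562.7, 142.8, 180.1]
tcp_rot: [-3.141, 0.005, 0.274]
ft_force: [-11.9, -2.6, 1.1]
opening: 0.008
grip_force: 5.7
```

The force has risen to 12 N, so the lever is at its stop. I'll back off and rise.

Request:
step_arm(plan=[[[-15,0,0,0,-1],[-40,0,0,0,-1],[-60,0,0,0,-1],[-70,0,-35,0,-1],[-75,0,-75,0,-1],[-80,0,-115,0,-1],[-80,0,-150,0,-1],[-80,0,-150,0,-1]]])

```text
t: 8.35
eef_pos: [489.6, 121.9, 337.9]
tcp_rot: [3.14, -0.013, 0.274]
ft_force: [0.7, -0.3, 0.3]
opening: 0.003
grip_force: 0.0
```

Request:
step_arm(plan=[[[0,40,0,0,-1],[0,80,0,0,-1],[0,120,0,0,-1],[0,160,0,0,-1],[0,200,0,0,-1],[0,230,0,0,-1],[0,230,0,0,-1],[0,230,0,0,-1]]])

```text
t: 9.02
eef_pos: [550.2, -101.4, 330.3]
tcp_rot: [3.141, -0.001, 0.271]
ft_force: [-0.2, 0.3, -0.0]
opening: 0.002
grip_force: 0.0
```

```bash
python3 -c "
from h import *
knob('g')
a=cv2.imread('pics/top_g.png');b=cv2.imread('pics/scene_g.png')
cv2.imwrite('pics/g.png',np.hstack([cv2.resize(a[120:300,200:440],(400,300)),cv2.resize(b[140:320,180:420],(400,300))]))
c=env.get_calibration('top')
for n in ('top','scene'):print(n,proj(env.get_calibration(n),[523.1+.963*55+.2706*53.8,185+.2706*55-.963*53.8,187]))"
```

```text
top [330 178  16  16 207] [ 53.51856077 -48.5998801 ]
scene [313 203  16  15 189] [ 47.21396303 -58.29104287]
wrist [  0  49  17  42 501] [ 53.7286093 -71.5211549]
tcp [ -51.27347636 -280.61122683] 330.8128570314523 [0.0856046  0.39866879 0.21103122]
top [339.19891047 184.69524454]
scene [320.96814613 210.60102151]
```

View pics/g.png

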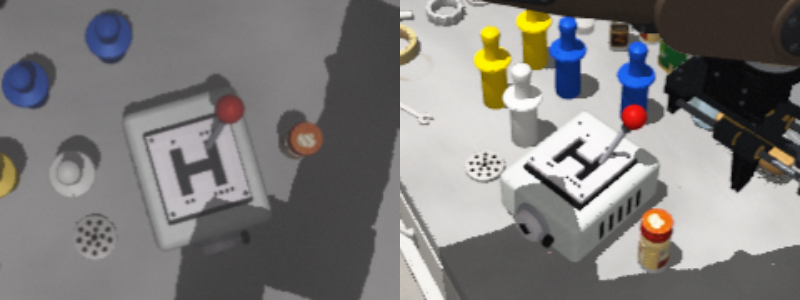

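Third looks engaged: the knob is at top (338,186) and the bystanders haven't moved. I'll triangulate it for a numeric check.

```bash
python3 -c "
from h import *
k=tri([(env.get_calibration('top'),(337.5,185.5)),(env.get_calibration('scene'),(320.5,210))])
l=loc(k);print(k,l,'f',np.arcsin(l[0]/175),'a',np.arctan2(-l[1],k[2]-30))"
```

```text
[589.99818496 150.96827017 186.54436112] [ 55.1941783  -50.86382278] f 0.3208731911700089 a 0.31415624071253684
```

Fully home: f is about 0.32 and a about 0.31, and the arm is clear.

```bash
python3 -c "
from cell import env
print(env.job_done())"
```

```text
the job is handed in; nothing more can be done
None
```

The drive is in third gear, with the lever against the forward stop of the right-hand slot (forward tilt about 0.32 rad, across about 0.31). The stomper, spice jar and grinder plate appear unmoved in the last pictures, the arm is clear, and the job is handed in at about 9 s, verdict not shown.

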